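Make up two cooler kits

ROBOT

A 6-joint arm with a two-finger parallel gripper is mounted at the origin on the work surface. World frame = base frame: x ahead of the robot, y to its left, z up, the work surface at z = 0. Lengths are in m, angles in rad, forces in N, time in s.
With the tool pointing down it reaches from about 0.35 to 0.775 m from the base axis. Payload 5.5 kg.
Tool frame: the origin (TCP) lies midway between the tips of the shut fingers; the grasp point (between the pads) lies 19 mm behind it; z points along the fingers, y is the line along which they close (so a half turn about z gives the same grasp; the last joint's range is limited). The gripper opens to 85 mm and grips with 20 to 120 N. Pads are 22 mm wide; open, the fingers measure 114 mm over their backs; the gripper's body (76 mm by 85 mm) begins 54 mm behind the grasp point. The pads swing forward as they close: fully open they stand 13 mm farther back than shut.
Start: joints at [1.046, 0.313, 0.046, 1.304, 0, 1.431], TCP at [0.216, 0.533, 0.231] pointing down, gripper open.
Joint ranges: [-2.76, 2.76], [-0.86, 1.69], [-1.03, 1.26], [-2.2, 2.34], [-1.47, 1.5], [-3.14, 3.14]. Speed limits (rad/s): [2.57, 2.57, 3.14, 3.14, 3.14, 3.14].

INTERFACE

Orientations are given as a unit quaternion [w, x, y, z].
In Python, from workcell import telemetry, imaging, env gives the robot as it stands. The module is installed in compiled form; this text tells all that it offers.
- The arm moves only by the tool step_arm, never from a script. Its argument "moves" is a list of rows, each a list of 3 entries, a list of its own where there are three numbers: the shift along the tool's x, y, z in mm, then the turn, a rotation vector about the tool's x, y, z in rad, then the finger opening in mm, from 0 to 85.4. A call has 1 to 8 rows; each row is the pose to reach, as a shift and turn from the pose commanded when the call began, along the tool's axes at that moment; what a row does not reach only later rows make up. A row lasts 1/12 s, in which the tool goes at most 41.7 mm and 7.16 degrees, less where a joint would pass 70% of its speed; a pose out of reach is approached as far as the arm can. A call with a gripper value outside its range is refused whole. The fingers move at their own pace and stop on an object; "grip_force" is the grip in N (left out, the last holds). Time passes only in rows, so rows that repeat a pose let the fingers close. It gives the time, the measured TCP pose, the force, the opening and the grip force at its end, in the units of the state.
- telemetry.get_state(): the state, without advancing time (a new reading comes with each control period).
- imaging.read_camera(name): name is "scene" or "top" or "wrist"; returns the picture (384x512x3 uint8, red, green, blue); there is no depth.
- imaging.camera_params(name): a dict with "camera_matrix" (3x3 intrinsics, pixels), "pose" (4x4, takes a point from camera to world coordinates). Camera axes: x right, y up, looking along -z (the intrinsics and any distortion apply to the point x, -y, -z); pixel columns grow to the right and rows downward; lengths in m; the calibration is good to about 2 mm. A picture is of the moment at which its call begins: read the wrist's pose just before it. camera_params takes no time and is no camera call; for the wrist camera it gives the pose at the moment of the call.
- env.hand_in(): hands the job in; it is judged then, once.
The state is a dict: "clock": time; "joint_pos": joint angles; "qvel": joint speeds; "tau": joint torques, N m; "tcp_pos": TCP position; "orientation": TCP orientation; "wrist_force": force on the tool from outside, world axes, zero at the start; "ft_torque": the same for the moment, N m; "finger_gap": finger opening in m; "grip_force": force on a finger pad.
Only numpy, scipy, OpenCV 4.12 (cv2) and the standard library are available. Lean on these libraries where they do the work, as an engineer would, in place of code of your own. Each camera call takes 0.05 s, during which the arm holds its last target. There are 200 camera calls.

TASK

Make up the two cooler kits: first put the silver heat sink in the large bay and the small fan in the small bay of the blue tray, and only when that kit is complete make up the red tray with the black heat sink in its large bay and the copper block in its small bay. Every part must end standing upright, as it does now, flat on the floor of its bay and let go. Leave the green heat sink, the big fin stack and the screwdriver where they are.

Things in the scene. Friction and masses are not known exactly. Their poses are not given: they have to be found in the camera images.
- tray_blue: Blue fixed open tray, 180 mm (its y) by 82 mm (its x), 12 mm high; walls and divider 4 mm thick; inner floor 4 mm above the origin. Large bay at the -y end: inside 104 (y) x 74 mm (x), centre y = -34 mm, x = 0. Small bay at the +y end: 64 (y) x 74 mm (x), centre y = +54 mm, x = 0. Heat sinks fit the large bay only lengthwise along y. Origin: centre of the underside, on the table.
- tray_red: Red fixed open tray, 180 mm (its y) by 82 mm (its x), 12 mm high; walls and divider 4 mm thick; inner floor 4 mm above the origin. Large bay at the -y end: inside 104 (y) x 74 mm (x), centre y = -34 mm, x = 0. Small bay at the +y end: 64 (y) x 74 mm (x), centre y = +54 mm, x = 0. Heat sinks fit the large bay only lengthwise along y. Origin: centre of the underside, on the table.
- sink_silver: Bare silver aluminium heat sink with upright fins, 80 mm long (its y), 50 mm wide (its x), 45 mm high; loose, stands on its base, about 0.22 kg. Outer faces are flat enough to grip across the 50 mm width. Origin at the centre of the underside, z up.
- sink_black: Black heat sink with upright fins, 80 mm long (its y), 50 mm wide (its x), 45 mm high; loose, stands on its base, about 0.22 kg. Outer faces are flat enough to grip across the 50 mm width. Origin at the centre of the underside, z up.
- sink_green: Green heat sink with upright fins, not wanted in either kit, stays where it is; 80 mm long (its y), 50 mm wide (its x), 45 mm high; loose, stands on its base, about 0.22 kg. Outer faces are flat enough to grip across the 50 mm width. Origin at the centre of the underside, z up.
- fan: Small square fan, grey frame with a white hub and black blades facing up, 40 x 40 mm, 28 mm high, loose, about 60 g. The frame's sides can be gripped either way. Origin at the centre of the underside, z up.
- copper_block: Copper block with a raised middle, 44 mm long (its y), 36 mm wide (its x), 26 mm high in the middle, loose, about 0.28 kg; the raised middle is 28 mm long (y) and as wide (36 mm, x) as the block, the ends are 20 mm high. Grip it across the 36 mm width. Origin at the centre of the underside, z up.
- fin_stack: Large silver fin stack, 80 mm (x) by 120 mm (y), 70 mm high, loose, 0.8 kg, a bystander. Origin at the centre of the underside.
- screwdriver: Screwdriver with a wooden handle lying on the table beyond the trays, 190 mm long along its x (handle to -x), about 26 mm thick; a bystander. Origin under the middle of its length, on the table.

How it is judged:
By the outcome, as a careful person would: the job done as asked, in the order asked, and still so for the second after the job is handed in, with the robot touching nothing.
It also fails if it takes over 96 s, if anything falls off the work surface, if the arm or the gripper's body presses on something with over 40 N, if the wrist force passes 120 N, or if a joint passes its speed limit or range.

## Working session

There is one attempt and no reset: what is moved stays moved. The work goes in short steps, Python scripts to look and compute and a tool call to move; the robot and the scene stay as the last step left them, time stands still between calls to the robot, and variables do not carry over. Pictures are saved under pics/ and viewed, at most 14 in all, crops included, and the job is handed in when it is done.

Besides the shell and the picture viewer there is one more tool, called after "Request:" in YAML: its name, and indented under it one key for each argument. step_arm: Moves the arm, as the interface text tells. Its arguments: {"type":"object","properties":{"moves":{"type":"array"},"grip_force":{"type":"number"}},"required":["moves"]}

```bash
mkdir -p pics; python3 - <<'E'
from workcell import telemetry, imaging
import cv2
for n in("top","scene"):
    p=imaging.camera_params(n);print(n,p)
    cv2.imwrite(f"pics/{n}0.png",imaging.read_camera(n)[:,:,::-1].repeat(1,0) if n=="scene" else cv2.resize(imaging.read_camera(n)[:,:,::-1],(800,600),interpolation=cv2.INTER_CUBIC))
print(telemetry.get_state())
E
```

```text
top {'camera_matrix': array([[444.09187204,   0.        , 257.76671919],
       [  0.        , 444.09187204, 191.4240812 ],
       [  0.        ,   0.        ,   1.        ]]), 'pose': array([[-1.35036387e-03,  9.88080583e-01, -1.53931605e-01,
         4.57661556e-01],
       [-9.99964061e-01, -4.58447452e-05,  8.47790189e-03,
         6.33015394e-02],
       [ 8.36979328e-03,  1.53937521e-01,  9.88045134e-01,
         1.10590545e+00],
       [ 0.00000000e+00,  0.00000000e+00,  0.00000000e+00,
         1.00000000e+00]])}
scene {'camera_matrix': array([[462.85576256,   0.        , 258.97263498],
       [  0.        , 462.85576256, 187.95513101],
       [  0.        ,   0.        ,   1.        ]]), 'pose': array([[-0.57022847, -0.56988836,  0.59166439,  1.28741287],
       [ 0.82129118, -0.37979909,  0.42571522,  0.54224437],
       [-0.01789655,  0.72868369,  0.68461653,  0.79779529],
       [ 0.        ,  0.        ,  0.        ,  1.        ]])}
{'clock': 0.1, 'joint_pos': array([1.04641449e+00, 3.13940218e-01, 4.51246779e-02, 1.30360261e+00,
       3.41417757e-05, 1.43124833e+00]), 'qvel': array([-0.0006532 , -0.00326779,  0.00391136,  0.0009348 , -0.00022577,
        0.00113021]), 'tau': array([ 2.90639786e-03, -4.81726170e+01,  2.99243259e+01,  1.27918032e-02,
       -1.19073161e-04, -2.09666149e-05]), 'tcp_pos': array([0.21560759, 0.53257268, 0.23050268]), 'orientation': array([-2.80415724e-04,  1.91231718e-01,  9.81544585e-01, -7.61074634e-04]), 'wrist_force': array([-0.27220484, -0.34669768, -0.37043635]), 'ft_torque': array([-0.03100709, -0.05974597,  0.02542938]), 'grip_force': 0.0, 'finger_gap': 0.08512973335883357}
```

View pics/top0.png

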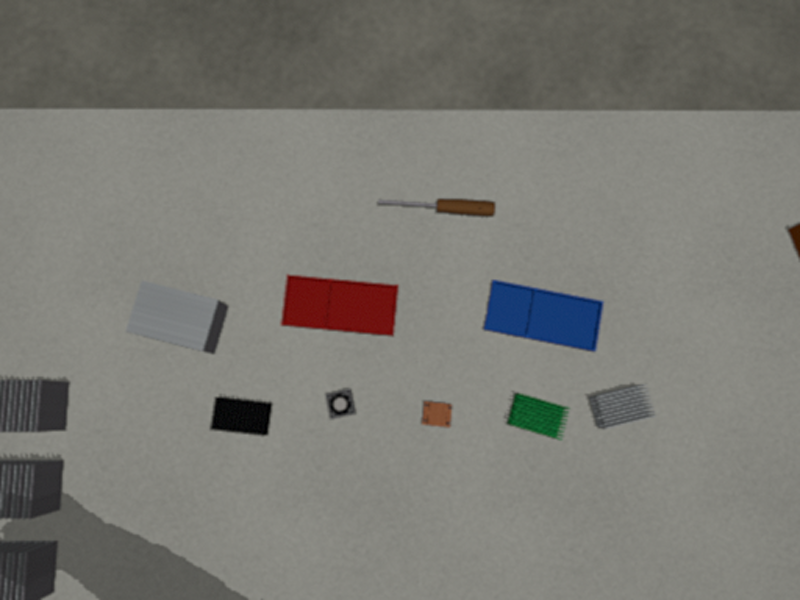

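View pics/scene0.png

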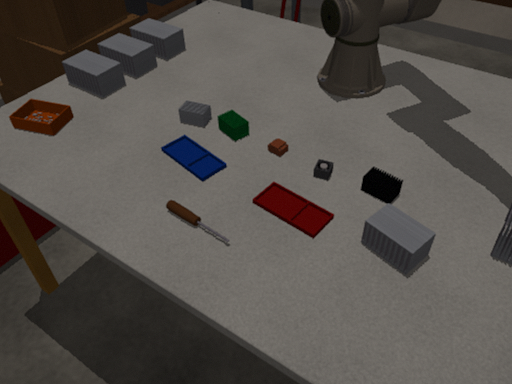

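The top view shows the following (800x600 pixels):
- Silver sink at about (620,405), green at (537,415), copper at (437,413), fan at (341,403) and black sink at (241,415).
- Blue tray corners at (491,281), (602,300), (596,350), (485,330), with the divider near (530,310), so its small bay is on the left (+y).
- Red tray corners at (287,276), (398,285), (393,335), (282,325), also with its small bay on the left.

```bash
cat > h.py <<'E'
import numpy as np, cv2
from scipy.spatial.transform import Rotation as R
from workcell import telemetry, imaging
def world(p,uv,z):
    "pixels (native) -> world points on plane z"
    uv=np.atleast_2d(uv).astype(float);K=p["camera_matrix"];T=p["pose"]
    d=np.c_[(uv[:,0]-K[0,2])/K[0,0],-(uv[:,1]-K[1,2])/K[1,1],-np.ones(len(uv))]@T[:3,:3].T
    return T[:3,3]+d*((z-T[2,3])/d[:,2])[:,None]
def rot(): 
    s=telemetry.get_state();q=s["orientation"];return s,R.from_quat([q[1],q[2],q[3],q[0]])
def go(xyz,yaw=None):
    "tool-frame shift (mm) and rotvec to reach TCP xyz, tool down with tool-y at world angle yaw (mod pi)"
    s,r=rot();sh=r.inv().apply(np.array(xyz)-s["tcp_pos"])*1000
    out=[sh.round(1)]
    if yaw is not None:
        c=[]
        for k in(0,np.pi):
            y=np.array([np.cos(yaw+k),np.sin(yaw+k),0]);z=np.array([0,0,-1.]);x=np.cross(y,z)
            c.append((r.inv()*R.from_matrix(np.c_[x,y,z])).as_rotvec())
        out+=[v.round(3) for v in c]
    print("shift",*out, "n rows",max(np.linalg.norm(sh)/41.7,min(np.linalg.norm(v) for v in out[1:])/.125 if yaw is not None else 0))
E
python3 - <<'E'
from h import *
p=imaging.camera_params("top")
w=lambda l,z:world(p,(np.array(l)+.5)*.64-.5,z)
b=w([(491,281),(602,300),(596,350),(485,330)],.012);r=w([(287,276),(398,285),(393,335),(282,325)],.012)
for n,t in(("blue",b),("red",r)):
    m=t.mean(0);d=(t[0]+t[3]-t[1]-t[2])/2;print(n,m.round(4),np.degrees(np.arctan2(d[1],d[0])).round(1),np.linalg.norm(d))
print(w([(620,405),(537,415),(241,415)],.045).round(3));print(w([(341,403),(437,413)],.027).round(3))
print(imaging.camera_params("wrist"), R.from_quat([.19,.98,0,0]).as_matrix())
im=imaging.read_camera("top")[:,:,::-1]
c=np.vstack([cv2.resize(im[240:285,120:280],(800,225),interpolation=cv2.INTER_CUBIC),cv2.resize(im[240:285,260:420],(800,225),interpolation=cv2.INTER_CUBIC)])
cv2.imwrite("pics/c1.png",c)
go([0.45,-0.42,.25],None)
E
```

```text
blue [ 0.6027 -0.1697  0.012 ] 79.9 0.17884466388087866
red [0.6189 0.1543 0.012 ] 85.1 0.17746734727149882
[[ 0.461 -0.274  0.045]
 [ 0.446 -0.148  0.045]
 [ 0.447  0.298  0.045]]
[[0.465 0.15  0.027]
 [0.449 0.002 0.027]]
{'camera_matrix': array([[267.75173087,   0.        , 259.04930485],
       [  0.        , 267.75173087, 190.23389086],
       [  0.        ,   0.        ,   1.        ]]), 'pose': array([[ 3.76080122e-01, -8.89270182e-01, -2.60311899e-01,
         1.50182867e-01],
       [ 9.26586950e-01,  3.60750485e-01,  1.06281285e-01,
         5.59034986e-01],
       [-6.05133842e-04, -2.81171888e-01,  9.59657232e-01,
         3.72462704e-01],
       [ 0.00000000e+00,  0.00000000e+00,  0.00000000e+00,
         1.00000000e+00]])} [[-0.92754641  0.37370798  0.        ]
 [ 0.37370798  0.92754641  0.        ]
 [ 0.          0.         -1.        ]]
shift [-574.8 -795.   -18.4] n rows 23.529914150903185
```

View pics/c1.png

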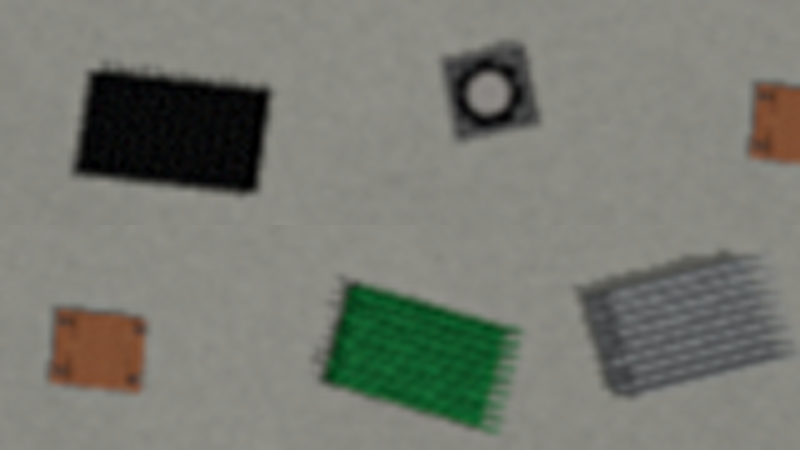

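Request:
step_arm:
  moves:
    - [[-322,-304,20],[0,0,0.5],85]
    - [[-322,-304,20],[0,0,0.5],85]
    - [[-322,-304,20],[0,0,0.5],85]
    - [[-322,-304,20],[0,0,0.5],85]
    - [[-322,-304,20],[0,0,0.5],85]
    - [[-322,-304,20],[0,0,0.5],85]
    - [[-322,-304,20],[0,0,0.5],85]
    - [[-322,-304,20],[0,0,0.5],85]

```text
clock: 0.82
tcp_pos: [0.3546, 0.2284, 0.2162]
orientation: [0.0, 0.428, 0.904, 0.0]
wrist_force: [1.0, -0.3, 0.4]
finger_gap: 0.0852
grip_force: 0.0
```

```bash
python3 -c "
from h import *
print(telemetry.get_state()['tcp_pos'],telemetry.get_state()['clock']);go([.461,-.274,.17],np.radians(13))
cv2.imwrite('pics/w0.png',imaging.read_camera('wrist')[:,:,::-1])"
```

```text
[0.35459854 0.22837115 0.21615331] 0.8167
shift [-456.  -236.2   46.1] [ 0.   -0.    0.46] [ 0.     0.    -2.682] n rows 12.364155308025996
```

Request:
step_arm:
  moves:
    - [[-280,-145,0],[0,0,0.46],85]
    - [[-280,-145,0],[0,0,0.46],85]
    - [[-280,-145,0],[0,0,0.46],85]
    - [[-280,-145,0],[0,0,0.46],85]
    - [[-280,-145,0],[0,0,0.46],85]
    - [[-280,-145,0],[0,0,0.46],85]
    - [[-280,-145,0],[0,0,0.46],85]
    - [[-280,-145,0],[0,0,0.46],85]

```text
clock: 1.53
tcp_pos: [0.4202, -0.082, 0.2162]
orientation: [0.001, 0.624, 0.781, -0.0]
wrist_force: [0.6, 1.1, -0.2]
finger_gap: 0.0852
grip_force: 0.0
```

```bash
python3 -c "
from h import *
go([.461,-.274,.17],np.radians(13))"
```

```text
shift [-196.2   -2.7   46.5] [ 0.001  0.001 -0.004] [ 2.000e-03 -1.000e-03  3.138e+00] n rows 4.835167582849189
```

Request:
step_arm:
  moves:
    - [[-197,-3,46],[0,0,0],85]
    - [[-197,-3,46],[0,0,0],85]
    - [[-197,-3,46],[0,0,0],85]
    - [[-197,-3,46],[0,0,0],85]
    - [[-197,-3,46],[0,0,0],85]
    - [[-197,-3,46],[0,0,0],85]
    - [[-197,-3,46],[0,0,0],85]

```text
clock: 2.12
tcp_pos: [0.4603, -0.2722, 0.1688]
orientation: [-0.001, 0.624, 0.781, 0.0]
wrist_force: [0.6, 0.3, 0.3]
finger_gap: 0.0852
grip_force: 0.0
```

```bash
python3 -c "
from h import *
import pickle
p=imaging.camera_params('wrist');im=imaging.read_camera('wrist');pickle.dump(p,open('p1.pkl','wb'))
cv2.imwrite('pics/w1.png',cv2.resize(im[:,:,::-1],(800,600),interpolation=cv2.INTER_CUBIC))
K=p['camera_matrix'];T=p['pose'];print(T.round(3))"
```

```text
[[ 0.975 -0.212 -0.061  0.445]
 [ 0.22   0.937  0.271 -0.203]
 [-0.    -0.278  0.961  0.311]
 [ 0.     0.     0.     1.   ]]
```

View pics/w1.png

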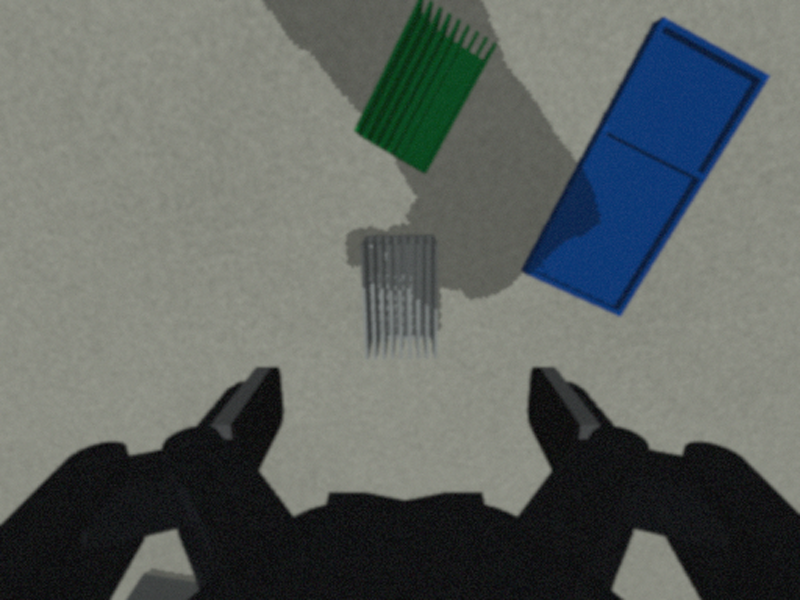

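The wrist view shows the silver sink nearly squared to the tool. Its near base edge runs (363,237)–(437,237) and its far fin-tip edge (368,357)–(436,357). The blue tray corners are (661,18), (768,75), (620,314), (525,270), and the divider runs (608,134)–(698,178).

```bash
cat >> h.py <<'E'
def big(l): return (np.array(l,float)+.5)*.64-.5
def tray(p,c):
    "corners of top rim: +y end a,b then -y end c,d"
    t=world(p,big(c),.012);d=(t[0]+t[1]-t[2]-t[3])/2;m=t.mean(0);a=np.arctan2(d[1],d[0])-np.pi/2
    Rz=np.array([[np.cos(a),-np.sin(a)],[np.sin(a),np.cos(a)]])
    print("tray",m[:2].round(4),"yaw",np.degrees(a).round(1),"len",np.linalg.norm(d).round(4),"wid",np.linalg.norm(t[0]-t[1]).round(4),np.linalg.norm(t[2]-t[3]).round(4),
     "large",(m[:2]+Rz@[0,-.034]).round(4),"small",(m[:2]+Rz@[0,.054]).round(4))
E
python3 - <<'E'
from h import *
import pickle
p=pickle.load(open('p1.pkl','rb'))
n=world(p,big([(363,237),(437,237)]),0.);f=world(p,big([(368,357),(436,357)]),.045)
print(n.round(4),f.round(4));m=(n.mean(0)+f.mean(0))/2;d=(n-f).mean(0);print(m,np.degrees(np.arctan2(d[1],d[0]))-90,np.linalg.norm(d[:2]))
for e in(n,f):v=e[1]-e[0];print(np.degrees(np.arctan2(v[1],v[0])))
tray(p,[(661,18),(768,75),(620,314),(525,270)])
g=world(p,big([(425,172),(357,132)]),0);print(g)
go([m[0],m[1],.03])
E
```

```text
[[ 0.4244 -0.2525  0.    ]
 [ 0.478  -0.2404  0.    ]] [[ 0.4468 -0.3259  0.045 ]
 [ 0.4925 -0.3155  0.045 ]]
[ 0.46041287 -0.28358043  0.0225    ] 13.965073854505889 0.07650279567211905
12.730084247712913
12.732124198245778
tray [ 0.6024 -0.1699] yaw -11.3 len 0.1767 wid 0.081 0.0815 large [ 0.5958 -0.2032] small [ 0.6131 -0.1169]
[[ 0.45850407 -0.19740987  0.        ]
 [ 0.40625958 -0.18194633  0.        ]]
shift [-12.7  -2.5 139.4] n rows 3.3561876960224586
```

Request:
step_arm:
  moves:
    - [[-12.5,-2.5,40],[0,0,-0.012],85]
    - [[-12.5,-2.5,80],[0,0,-0.012],85]
    - [[-12.5,-2.5,115],[0,0,-0.012],85]
    - [[-12.5,-2.5,140],[0,0,-0.012],85]
    - [[-12.5,-2.5,157],[0,0,-0.012],85]
    - [[-12.5,-2.5,157],[0,0,-0.012],40]
    - [[-12.5,-2.5,157],[0,0,-0.012],40]
    - [[-12.5,-2.5,157],[0,0,-0.012],40]
  grip_force: 40

```text
clock: 2.83
tcp_pos: [0.4619, -0.2835, 0.0149]
orientation: [0.001, 0.618, 0.786, -0.0]
wrist_force: [-0.1, 1.0, 1.3]
finger_gap: 0.051
grip_force: 0.9
```

Request:
step_arm:
  moves:
    - [[0,0,0],[0,0,0],40]
    - [[0,0,0],[0,0,0],40]
    - [[0,0,0],[0,0,0],40]
    - [[0,0,0],[0,0,0],40]
    - [[0,0,0],[0,0,0],40]
    - [[0,0,0],[0,0,0],40]

```text
clock: 3.33
tcp_pos: [0.4625, -0.2841, 0.0152]
orientation: [0.002, 0.618, 0.786, 0.0]
wrist_force: [-0.2, 2.5, 6.8]
finger_gap: 0.049
grip_force: 44.7
```

```bash
python3 -c "
from h import *
cv2.imwrite('pics/w2.png',imaging.read_camera('wrist')[:,:,::-1])
go([.5958,-.2032,.10],np.radians(-11))"
```

```text
shift [ 47.  148.9 -84.6] [0.003 0.001 0.43 ] [-2.000e-03  4.000e-03 -2.711e+00] n rows 4.258441691722407
```

View pics/w2.png

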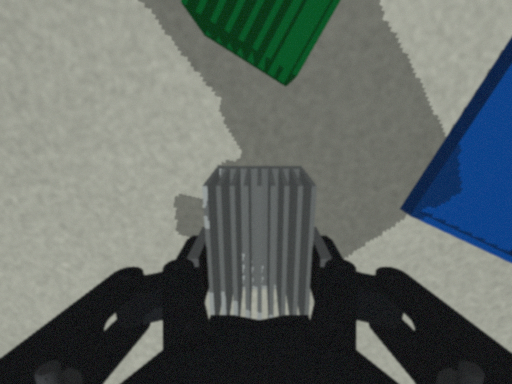

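The silver sink is held square between the pads. Its near top edge is at (205–315,184). I'll lift it and carry it to the blue large bay.

Request:
step_arm:
  moves:
    - [[0,0,-30],[0,0,0],40]
    - [[0,0,-65],[0,0,0.05],40]
    - [[20,50,-85],[0,0,0.15],40]
    - [[35,90,-85],[0,0,0.27],40]
    - [[43,125,-85],[0,0,0.37],40]
    - [[47,149,-85],[0,0,0.43],40]
    - [[47,149,-85],[0,0,0.43],40]
    - [[47,149,-85],[0,0,0.43],40]

```text
clock: 4.05
tcp_pos: [0.5964, -0.2017, 0.0981]
orientation: [0.0, 0.771, 0.637, 0.0]
wrist_force: [-0.5, 0.1, -2.3]
finger_gap: 0.0494
grip_force: 43.7
```

```bash
python3 - <<'E'
from h import *
import pickle
p=imaging.camera_params('wrist');im=imaging.read_camera('wrist');pickle.dump(p,open('p3.pkl','wb'))
cv2.imwrite('pics/w3.png',cv2.resize(im[:,:,::-1],(800,600),interpolation=cv2.INTER_CUBIC))
print(telemetry.get_state()['tcp_pos'])
go([.5958,-.2032,.02],np.radians(-11))
E
```

```text
[ 0.59494799 -0.20227317  0.09786506]
shift [-0.7  1.1 77.9] [-0.001  0.     0.002] [-0.00e+00 -1.00e-03 -3.14e+00] n rows 1.8675115698303368
```

View pics/w3.png

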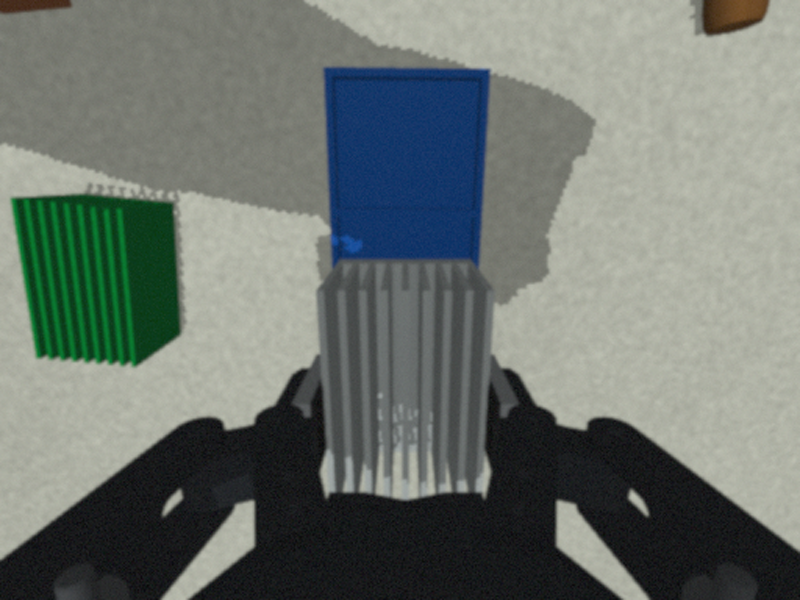

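The tray is square to the tool. Its +y end is (325,69)–(489,70), the divider is at row 207 between x=333 and 481, and the near base edge of the carried sink is at (338–472,261).

```bash
python3 - <<'E'
from h import *
import pickle
p=pickle.load(open('p3.pkl','rb'))
print("tray +y end",world(p,big([(325,69),(489,70)]),.012).round(4));print("divider",world(p,big([(333,207),(481,208)]),.012).round(4))
print("sink near base",world(p,big([(338,261),(472,261)]),.083).round(4))
t=np.array([.6024,-.1699]);a=np.radians(-11.0);Rz=np.array([[np.cos(a),-np.sin(a)],[np.sin(a),np.cos(a)]])
for q in [world(p,big([(325,69),(489,70)]),.012).mean(0),world(p,big([(333,207),(481,208)]),.012).mean(0),world(p,big([(338,261),(472,261)]),.083).mean(0)]:
    print((Rz.T@(q[:2]-t)).round(4))
print(Rz@[0,-.034]+t)
E
```

```text
tray +y end [[ 0.5815 -0.0756  0.012 ]
 [ 0.6604 -0.0911  0.012 ]]
divider [[ 0.5698 -0.1408  0.012 ]
 [ 0.6474 -0.1562  0.012 ]]
sink near base [[ 0.5795 -0.1581  0.083 ]
 [ 0.6297 -0.1677  0.083 ]]
[0.0017 0.0885]
[0.002  0.0222]
[0.0008 0.0073]
[ 0.59591249 -0.20327532]
```

Request:
step_arm:
  moves:
    - [[-0.5,1,35],[0,0,0],40]
    - [[-0.5,0,60],[0,0,0],40]
    - [[-0.5,0,72],[0,0,0],40]
    - [[-0.5,0,76],[0,0,0],40]
    - [[-0.5,0,78],[0,0,0],40]
    - [[-0.5,0,79],[0,0,0],40]
    - [[-0.5,0,79],[0,0,0],40]
    - [[-0.5,0,79],[0,0,0],40]

```text
clock: 4.77
tcp_pos: [0.5959, -0.2041, 0.0208]
orientation: [0.001, 0.772, 0.636, 0.001]
wrist_force: [-0.3, 0.1, -2.9]
finger_gap: 0.0495
grip_force: 43.8
```

Request:
step_arm:
  moves:
    - [[0,0,1],[0,0,0],40]
    - [[0,0,2],[0,0,0],40]
    - [[0,0,2.5],[0,0,0],40]
    - [[0,0,2.5],[0,0,0],40]
    - [[0,0,2.5],[0,0,0],40]

```text
clock: 5.18
tcp_pos: [0.5958, -0.2038, 0.0191]
orientation: [0.001, 0.772, 0.636, 0.0]
wrist_force: [-2.3, 1.0, 8.1]
finger_gap: 0.0496
grip_force: 44.9
```

Request:
step_arm:
  moves:
    - [[0,0,0],[0,0,0],70]
    - [[0,0,0],[0,0,0],70]
    - [[0,0,0],[0,0,0],70]
    - [[0,0,-10],[0,0,0],80]
    - [[0,0,-40],[0,0,0],85]
    - [[0,0,-80],[0,0,0],85]
    - [[0,0,-120],[0,0,0],85]
    - [[0,0,-140],[0,0,0],85]

```text
clock: 5.85
tcp_pos: [0.5966, -0.2042, 0.1627]
orientation: [0.003, 0.772, 0.636, 0.001]
wrist_force: [1.0, -0.4, 0.5]
finger_gap: 0.0853
grip_force: 0.0
```

```bash
python3 - <<'E'
from h import *
print(telemetry.get_state()['joint_pos'])
go([.465,.14,.15],np.radians(12))
E
```

```text
[-4.57015100e-01  4.40997704e-01  6.48750477e-02  1.18813424e+00
  1.39465144e-04  1.30571042e+00]
shift [ 312.8 -194.9   11. ] [ 0.006  0.003 -0.401] [ 0.004 -0.008  2.74 ] n rows 8.842065380357674
```

Request:
step_arm:
  moves:
    - [[313,-195,0],[0,0,-0.4],85]
    - [[313,-195,0],[0,0,-0.4],85]
    - [[313,-195,0],[0,0,-0.4],85]
    - [[313,-195,0],[0,0,-0.4],85]
    - [[313,-195,0],[0,0,-0.4],85]
    - [[313,-195,0],[0,0,-0.4],85]
    - [[313,-195,0],[0,0,-0.4],85]
    - [[313,-195,0],[0,0,-0.4],85]

```text
clock: 6.52
tcp_pos: [0.475, 0.1096, 0.1576]
orientation: [0.0, 0.63, 0.777, 0.0]
wrist_force: [0.4, 0.6, 0.1]
finger_gap: 0.0847
grip_force: 0.0
```

Request:
step_arm:
  moves:
    - [[32,-6,0],[0,0,0],85]
    - [[32,-6,0],[0,0,0],85]
    - [[32,-6,0],[0,0,0],85]
    - [[32,-6,0],[0,0,0],85]

```text
clock: 6.85
tcp_pos: [0.4638, 0.1381, 0.1574]
orientation: [0.001, 0.63, 0.777, 0.0]
wrist_force: [0.1, 1.4, 0.7]
finger_gap: 0.0854
grip_force: 0.0
```

```bash
python3 - <<'E'
from h import *
import pickle
p=imaging.camera_params('wrist');im=imaging.read_camera('wrist');pickle.dump(p,open('p4.pkl','wb'))
cv2.imwrite('pics/w4.png',cv2.resize(im[:,:,::-1],(800,600),interpolation=cv2.INTER_CUBIC))
print(telemetry.get_state()['tcp_pos'])
E
```

```text
[0.46399603 0.13752943 0.15721226]
```

View pics/w4.png

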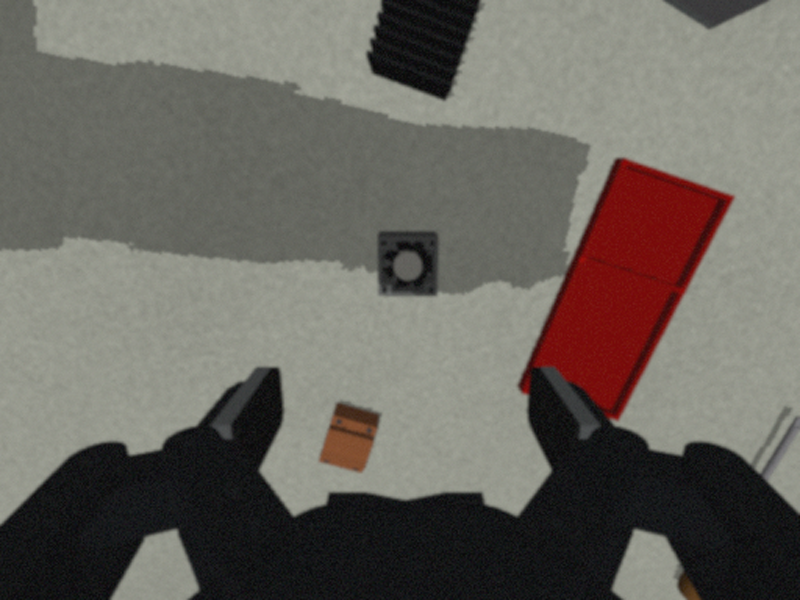

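The fan is square to the tool, with top corners (378,232), (438,232), (437,296), (379,296). The red tray corners are (620,158), (733,197), (616,418), (520,387), and the copper block is near (350,437).

```bash
python3 - <<'E'
from h import *
import pickle
p=pickle.load(open('p4.pkl','rb'))
f=world(p,big([(378,233),(438,233),(437,296),(379,296)]),.028);print(f.round(4),f.mean(0))
v=f[1]-f[0];print(np.degrees(np.arctan2(v[1],v[0])))
tray(p,[(620,158),(733,197),(616,418),(520,387)])
c=world(p,big([(336,403),(379,415)]),0.);d=world(p,big([(320,462),(364,471)]),.02);print(c.round(4),d.round(4),(c.mean(0)+d.mean(0))/2)
m=f.mean(0);go([m[0],m[1],.002])
E
```

```text
[[0.4403 0.1688 0.028 ]
 [0.4783 0.1768 0.028 ]
 [0.4873 0.1354 0.028 ]
 [0.449  0.1273 0.028 ]] [0.46369381 0.15206785 0.028     ]
11.898436122074644
tray [0.6175 0.1558] yaw -5.8 len 0.1755 wid 0.0831 0.0818 large [0.6141 0.1219] small [0.623  0.2095]
[[0.432  0.024  0.    ]
 [0.468  0.0203 0.    ]] [[ 0.4293 -0.0178  0.02  ]
 [ 0.4646 -0.019   0.02  ]] [0.44848685 0.00185706 0.01      ]
shift [ 14.3   2.5 155.2] n rows 3.738416273279404
```

Request:
step_arm:
  moves:
    - [[14.3,2.5,40],[0,0,0],85]
    - [[14.3,2.5,80],[0,0,0],85]
    - [[14.3,2.5,115],[0,0,0],70]
    - [[14.3,2.5,140],[0,0,0],60]
    - [[14.3,2.5,152],[0,0,0],55]
    - [[14.3,2.5,152],[0,0,0],30]
    - [[14.3,2.5,152],[0,0,0],30]
    - [[14.3,2.5,152],[0,0,0],30]
  grip_force: 25

```text
clock: 7.57
tcp_pos: [0.4642, 0.1518, 0.0056]
orientation: [0.0, 0.631, 0.776, 0.001]
wrist_force: [-0.3, 0.0, -0.6]
finger_gap: 0.0394
grip_force: 30.9
```

Request:
step_arm:
  moves:
    - [[0,0,0],[0,0,0],30]
    - [[0,0,0],[0,0,0],30]
    - [[0,0,0],[0,0,0],30]
    - [[0,0,0],[0,0,0],30]
    - [[0,0,0],[0,0,0],30]

```text
clock: 7.98
tcp_pos: [0.4632, 0.1527, 0.0052]
orientation: [0.0, 0.63, 0.777, 0.0]
wrist_force: [-1.0, 0.9, -0.8]
finger_gap: 0.0391
grip_force: 30.9
```

```bash
python3 -c "
from h import *
print(telemetry.get_state()['joint_pos'])
go([.6135,-.1166,.09],np.radians(-11))"
```

```text
[ 1.53587346e-01  3.40335232e-01 -5.26051040e-01  7.03422619e-01
  6.38299950e-05  1.51625410e+00]
shift [-294.5   91.5  -84.7] [ 0.001 -0.     0.4  ] [ 0.000e+00  1.000e-03 -2.741e+00] n rows 7.6699534894470505
```

Request:
step_arm:
  moves:
    - [[0,0,-35],[0,0,0],30]
    - [[0,0,-75],[0,0,0],30]
    - [[-294,91,-85],[0,0,0.4],30]
    - [[-294,91,-85],[0,0,0.4],30]
    - [[-294,91,-85],[0,0,0.4],30]
    - [[-294,91,-85],[0,0,0.4],30]
    - [[-294,91,-85],[0,0,0.4],30]
    - [[-294,91,-85],[0,0,0.4],30]

```text
clock: 8.65
tcp_pos: [0.5851, -0.0675, 0.0882]
orientation: [0.0, 0.772, 0.636, 0.0]
wrist_force: [0.9, 0.5, 0.1]
finger_gap: 0.0398
grip_force: 31.0
```

```bash
python3 -c "
from h import *
go([.6135,-.1166,.09],np.radians(-11))"
```

```text
shift [-42.8  37.3  -1.8] [ 0. -0.  0.] [ 0.000e+00  1.000e-03 -3.141e+00] n rows 1.3622729094789339
```

Request:
step_arm:
  moves:
    - [[-42.5,37,0],[0,0,0],30]
    - [[-42.5,37,0],[0,0,0],30]
    - [[-42.5,37,30],[0,0,0],30]
    - [[-42.5,37,55],[0,0,0],30]
    - [[-42.5,37,68],[0,0,0],30]
    - [[-42.5,37,72],[0,0,0],30]
    - [[-42.5,37,75],[0,0,0],30]
    - [[-42.5,37,75],[0,0,0],30]

```text
clock: 9.32
tcp_pos: [0.6128, -0.1143, 0.0129]
orientation: [-0.0, 0.772, 0.636, 0.0]
wrist_force: [0.7, 0.7, -0.4]
finger_gap: 0.0392
grip_force: 31.0
```

```bash
python3 - <<'E'
from h import *
im=imaging.read_camera('wrist')
cv2.imwrite('pics/w5.png',cv2.resize(im[:,:,::-1],(800,600),interpolation=cv2.INTER_CUBIC))
print(telemetry.get_state()['tcp_pos'])
E
```

```text
[ 0.61327857 -0.11447817  0.01371197]
```

View pics/w5.png

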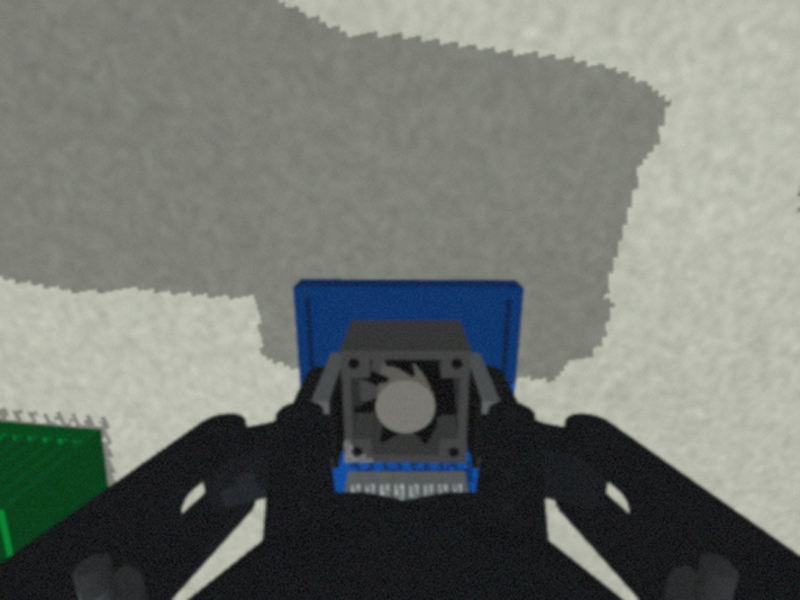

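The fan is centred over the small bay: base at x=345–470, bay at x=310–510. The silver sink's end shows behind the divider. I'll lower 5 mm.

Request:
step_arm:
  moves:
    - [[0,0,2],[0,0,0],30]
    - [[0,0,4],[0,0,0],30]
    - [[0,0,5],[0,0,0],30]
    - [[0,0,5],[0,0,0],30]
    - [[0,0,5],[0,0,0],30]

```text
clock: 9.78
tcp_pos: [0.6127, -0.1145, 0.0081]
orientation: [0.0, 0.772, 0.636, 0.0]
wrist_force: [-0.2, -0.8, -0.0]
finger_gap: 0.0392
grip_force: 31.0
```

Request:
step_arm:
  moves:
    - [[0,0,1],[0,0,0],30]
    - [[0,0,1],[0,0,0],30]
    - [[0,0,1],[0,0,0],30]

```text
clock: 10.03
tcp_pos: [0.6127, -0.1145, 0.0069]
orientation: [0.0, 0.772, 0.636, 0.0]
wrist_force: [0.1, 0.1, -0.5]
finger_gap: 0.0397
grip_force: 31.0
```

Request:
step_arm:
  moves:
    - [[0,0,1],[0,0,0],30]
    - [[0,0,1],[0,0,0],30]
    - [[0,0,1],[0,0,0],30]

```text
clock: 10.28
tcp_pos: [0.6128, -0.1145, 0.0069]
orientation: [0.0, 0.772, 0.636, 0.0]
wrist_force: [-2.7, 0.9, 7.4]
finger_gap: 0.0394
grip_force: 31.7
```

Request:
step_arm:
  moves:
    - [[0,0,-0.5],[0,0,0],43]
    - [[0,0,-0.5],[0,0,0],44]
    - [[0,0,-2],[0,0,0],45]
    - [[0,0,-6],[0,0,0],48]
    - [[0,0,-15],[0,0,0],55]
    - [[0,0,-40],[0,0,0],70]
    - [[0,0,-80],[0,0,0],85]
    - [[0,0,-120],[0,0,0],85]

```text
clock: 10.95
tcp_pos: [0.6114, -0.1141, 0.1265]
orientation: [-0.001, 0.772, 0.636, -0.001]
wrist_force: [1.6, -1.0, 0.6]
finger_gap: 0.085
grip_force: 0.0
```

```bash
python3 - <<'E'
from h import *
im=imaging.read_camera('wrist')
cv2.imwrite('pics/w6.png',cv2.resize(im[:,:,::-1],(800,600),interpolation=cv2.INTER_CUBIC))
print(telemetry.get_state()['tcp_pos'])
go([.447,.298,.16],np.radians(-6))
E
```

```text
[ 0.61633608 -0.11561358  0.1367847 ]
shift [ 373.7 -244.8  -26.5] [ 0.011  0.002 -0.087] [ 3.000e-03 -1.800e-02  3.054e+00] n rows 10.73231512078646
```

View pics/w6.png

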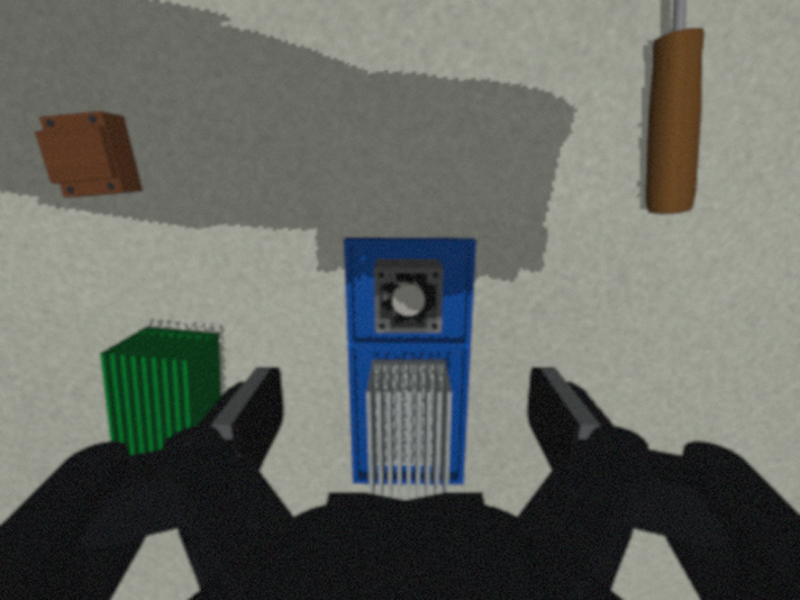

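The blue kit is complete: the fan sits flat in the small bay around (408,295) and the silver sink is in the large bay at about (410,425). Next is the black sink.

Request:
step_arm:
  moves:
    - [[260,-170,-20],[0,0,-0.087],85]
    - [[260,-170,-20],[0,0,-0.087],85]
    - [[260,-170,-20],[0,0,-0.087],85]
    - [[260,-170,-20],[0,0,-0.087],85]
    - [[260,-170,-20],[0,0,-0.087],85]
    - [[260,-170,-20],[0,0,-0.087],85]
    - [[260,-170,-20],[0,0,-0.087],85]
    - [[260,-170,-20],[0,0,-0.087],85]

```text
clock: 11.67
tcp_pos: [0.4934, 0.1767, 0.1471]
orientation: [-0.0, 0.742, 0.67, 0.001]
wrist_force: [-0.3, 0.4, 0.0]
finger_gap: 0.0849
grip_force: 0.0
```

```bash
python3 - <<'E'
from h import *
go([.447,.28,.16],np.radians(-5.5))
E
```

```text
shift [ 98.1 -56.6 -12.7] [ 0.001 -0.002 -0.006] [-3.000e-03 -1.000e-03  3.136e+00] n rows 2.7326507930889976
```

Request:
step_arm:
  moves:
    - [[98,-56.5,-13],[0,0,0],85]
    - [[98,-56.5,-13],[0,0,0],85]
    - [[98,-56.5,-13],[0,0,0],85]
    - [[98,-56.5,-13],[0,0,0],85]
    - [[98,-56.5,-13],[0,0,0],85]

```text
clock: 12.08
tcp_pos: [0.4489, 0.2782, 0.1598]
orientation: [0.0, 0.742, 0.67, 0.001]
wrist_force: [0.1, -0.1, -1.5]
finger_gap: 0.0849
grip_force: 0.0
```

```bash
python3 - <<'E'
from h import *
import pickle
p=imaging.camera_params('wrist');im=imaging.read_camera('wrist');pickle.dump(p,open('p7.pkl','wb'))
cv2.imwrite('pics/w7.png',cv2.resize(im[:,:,::-1],(800,600),interpolation=cv2.INTER_CUBIC))
print(telemetry.get_state()['tcp_pos'])
E
```

```text
[0.44938777 0.2770754  0.15948392]
```

View pics/w7.png

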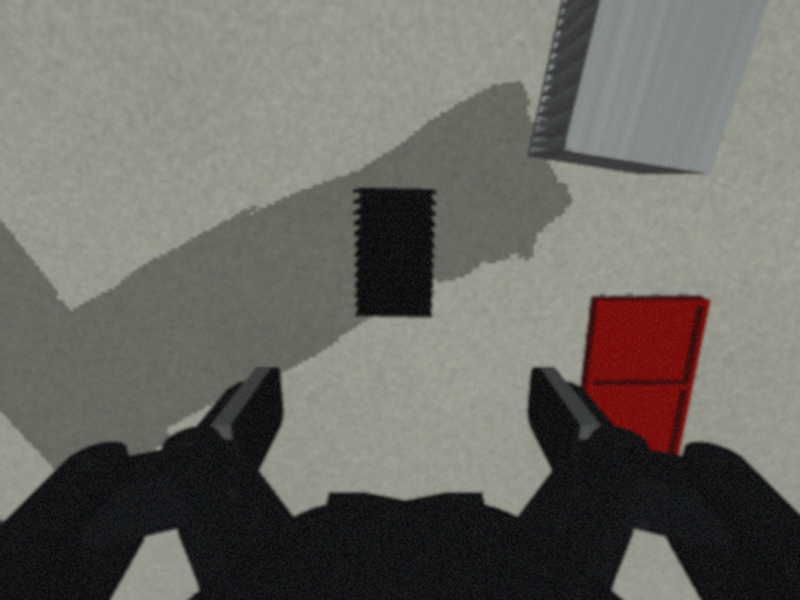

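The black sink has top corners (355,188), (435,190), (432,317), (357,316). The red tray's +y end is (592,298)–(708,299), and the fin stack's near corner is at about (530,155).

```bash
python3 - <<'E'
from h import *
import pickle
p=pickle.load(open('p7.pkl','rb'))
f=world(p,big([(355,188),(435,190),(432,317),(357,316)]),.045);print(f.round(4),f.mean(0))
v=f[0]+f[1]-f[3]-f[2];print(np.degrees(np.arctan2(v[1],v[0]))-90,np.linalg.norm(v)/2)
print(world(p,big([(530,155)]),0),world(p,big([(592,298),(708,299)]),.012),world(p,big([(593,382),(688,382)]),.012))
m=f.mean(0);go([m[0],m[1],.013],np.radians(-6))
E
```

```text
[[0.4269 0.3446 0.045 ]
 [0.4741 0.3386 0.045 ]
 [0.4656 0.2593 0.045 ]
 [0.4173 0.265  0.045 ]] [0.4459588  0.30188199 0.045     ]
-6.46605158755294 0.0799882620585771
[[0.54370737 0.35339384 0.        ]] [[0.58299919 0.2504026  0.012     ]
 [0.66662776 0.24101583 0.012     ]] [[0.58526897 0.18265017 0.012     ]
 [0.6579403  0.17510549 0.012     ]]
shift [ 24.3  -6.1 146.5] [ 0.001 -0.     0.002] [ 0.00e+00  2.00e-03 -3.14e+00] n rows 3.5637672562599305
```

Request:
step_arm:
  moves:
    - [[24.3,-6,40],[0,0,0.005],85]
    - [[24.3,-6,80],[0,0,0.005],85]
    - [[24.3,-6,115],[0,0,0.005],85]
    - [[24.3,-6,136],[0,0,0.005],80]
    - [[24.3,-6,146],[0,0,0.005],75]
    - [[24.3,-6,146],[0,0,0.005],40]
    - [[24.3,-6,146],[0,0,0.005],40]
    - [[24.3,-6,146],[0,0,0.005],40]
  grip_force: 40

```text
clock: 12.8
tcp_pos: [0.4478, 0.3014, 0.0146]
orientation: [0.0, 0.745, 0.667, 0.001]
wrist_force: [-0.3, -0.0, -0.8]
finger_gap: 0.0491
grip_force: 42.8
```

Request:
step_arm:
  moves:
    - [[0,0,0],[0,0,0],40]
    - [[0,0,0],[0,0,0],40]
    - [[0,0,0],[0,0,0],40]
    - [[0,0,0],[0,0,0],40]
    - [[0,0,0],[0,0,0],40]

```text
clock: 13.22
tcp_pos: [0.4468, 0.3016, 0.0139]
orientation: [0.0, 0.745, 0.667, 0.001]
wrist_force: [-0.7, -0.4, 5.3]
finger_gap: 0.0495
grip_force: 43.8
```

```bash
python3 -c "
from h import *
go([.6136,.1217,.10],np.radians(-5.9))"
```

```text
shift [-160.4  185.7  -85.9] [ 0.002 -0.001 -0.007] [-1.000e-03 -3.000e-03  3.135e+00] n rows 6.2358624944369385
```

Request:
step_arm:
  moves:
    - [[0,0,-35],[0,0,0],40]
    - [[0,0,-76],[0,0,0],40]
    - [[-160,185.5,-86],[0,0,0],40]
    - [[-160,185.5,-86],[0,0,0],40]
    - [[-160,185.5,-86],[0,0,0],40]
    - [[-160,185.5,-86],[0,0,0],40]
    - [[-160,185.5,-86],[0,0,0],40]
    - [[-160,185.5,-86],[0,0,0],40]

```text
clock: 13.88
tcp_pos: [0.6142, 0.1199, 0.0988]
orientation: [0.0, 0.745, 0.667, 0.0]
wrist_force: [1.4, 0.2, -1.7]
finger_gap: 0.0493
grip_force: 43.1
```

Request:
step_arm:
  moves:
    - [[-10,11,0],[0,0,0],40]
    - [[-10,11,0],[0,0,0],40]
    - [[-10,11,0],[0,0,0],40]

```text
clock: 14.13
tcp_pos: [0.6224, 0.1101, 0.0981]
orientation: [-0.001, 0.745, 0.667, -0.0]
wrist_force: [0.3, 1.2, -1.9]
finger_gap: 0.0494
grip_force: 43.2
```

```bash
python3 - <<'E'
from h import *
import pickle
p=imaging.camera_params('wrist');im=imaging.read_camera('wrist');pickle.dump(p,open('p8.pkl','wb'))
cv2.imwrite('pics/w8.png',cv2.resize(im[:,:,::-1],(800,600),interpolation=cv2.INTER_CUBIC))
go([.6136,.1217,.018],np.radians(-5.9))
E
```

```text
shift [ 9.7 -9.  80.2] [-0.002 -0.    -0.007] [-0.000e+00  3.000e-03  3.134e+00] n rows 1.9488216967944867
```

View pics/w8.png

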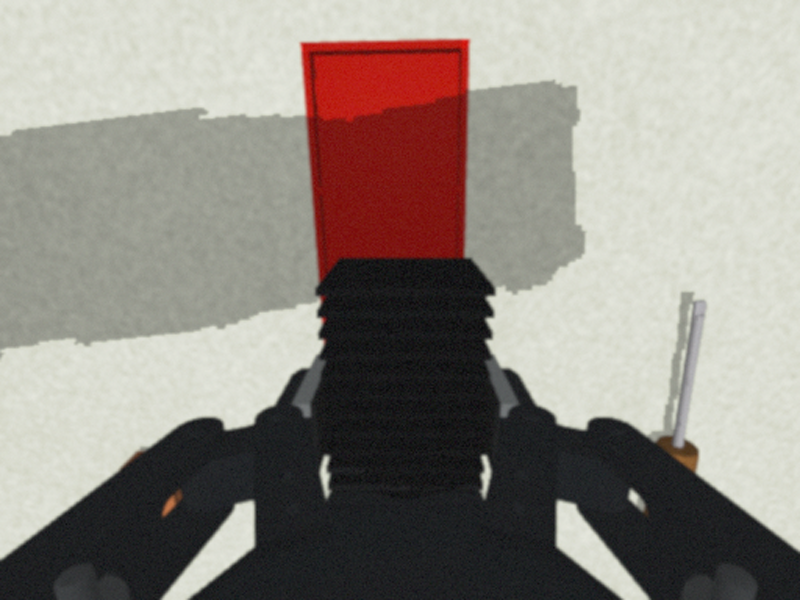

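The red tray's +y end is (301,43)–(468,40) with side edges running down to (321,275) and (463,258). The black sink's near base edge is at (338–471,259). My extra nudge overshot, so I'll take it back.

```bash
python3 - <<'E'
from h import *
import pickle
p=pickle.load(open('p8.pkl','rb'))
e=world(p,big([(301,43),(468,40)]),.012);s=world(p,big([(321,275),(463,258)]),.012);k=world(p,big([(338,259),(471,259)]),.084)
print(e.round(4),s.round(4),k.round(4))
ang=lambda v:np.degrees(np.arctan2(v[1],v[0]))
print(ang(e[1]-e[0]),ang(e[0]-s[0])-90,ang(e[1]-s[1])-90,ang(k[1]-k[0]))
a=np.radians(-4.9);y=np.array([-np.sin(a),np.cos(a)])
print("tray c",e.mean(0)[:2]-.09*y,"large",e.mean(0)[:2]-.124*y,"small",e.mean(0)[:2]-.036*y,"sink c",k.mean(0)[:2]-.04*np.array([-np.sin(np.radians(-6.3)),np.cos(np.radians(-6.3))]),telemetry.get_state()['tcp_pos'])
E
```

```text
[[0.588  0.2472 0.012 ]
 [0.6682 0.2394 0.012 ]] [[0.5783 0.1328 0.012 ]
 [0.6579 0.1335 0.012 ]] [[0.6024 0.1532 0.084 ]
 [0.6524 0.1476 0.084 ]]
-5.5420550634127155 -4.844326880127738 -5.521929845892529 -6.438071517422668
tray c [0.62040902 0.15360264] large [0.61750484 0.1197269 ] small [0.62502153 0.20740528] sink c [0.62304849 0.11062968] [0.62161891 0.11105828 0.09816603]
```

Request:
step_arm:
  moves:
    - [[9,-8.5,20],[0,0,-0.017],40]
    - [[9,-8.5,50],[0,0,-0.017],40]
    - [[9,-8.5,68],[0,0,-0.017],40]
    - [[9,-8.5,75],[0,0,-0.017],40]
    - [[9,-8.5,78],[0,0,-0.017],40]
    - [[9,-8.5,79],[0,0,-0.017],40]
    - [[9,-8.5,79],[0,0,-0.017],40]
    - [[9,-8.5,79],[0,0,-0.017],40]

```text
clock: 14.85
tcp_pos: [0.6163, 0.121, 0.0214]
orientation: [0.001, 0.739, 0.674, 0.001]
wrist_force: [-0.1, 0.8, -1.5]
finger_gap: 0.0492
grip_force: 43.1
```

Request:
step_arm:
  moves:
    - [[0,0,1],[0,0,0],40]
    - [[0,0,1.5],[0,0,0],40]
    - [[0,0,1.5],[0,0,0],40]
    - [[0,0,1.5],[0,0,0],40]

```text
clock: 15.18
tcp_pos: [0.6154, 0.1206, 0.0187]
orientation: [0.0, 0.739, 0.673, 0.0]
wrist_force: [0.2, -0.8, -2.6]
finger_gap: 0.0491
grip_force: 43.1
```

Request:
step_arm:
  moves:
    - [[0,0,1],[0,0,0],40]
    - [[0,0,1.5],[0,0,0],40]
    - [[0,0,1.5],[0,0,0],40]
    - [[0,0,1.5],[0,0,0],40]

```text
clock: 15.52
tcp_pos: [0.6155, 0.1206, 0.0179]
orientation: [0.0, 0.739, 0.673, 0.0]
wrist_force: [-1.4, -0.5, 5.1]
finger_gap: 0.0493
grip_force: 44.0
```

Contact with the floor, so I'll release and go to the copper block.

Request:
step_arm:
  moves:
    - [[0,0,0],[0,0,0],70]
    - [[0,0,0],[0,0,0],70]
    - [[0,0,0],[0,0,0],70]
    - [[0,0,-10],[0,0,0],80]
    - [[0,0,-40],[0,0,0],85]
    - [[0,0,-80],[0,0,0],85]
    - [[0,0,-120],[0,0,0],85]
    - [[0,0,-125],[0,0,0],85]

```text
clock: 16.18
tcp_pos: [0.6194, 0.121, 0.1507]
orientation: [0.004, 0.739, 0.674, 0.005]
wrist_force: [1.0, -0.0, -0.2]
finger_gap: 0.0851
grip_force: 0.0
```

```bash
python3 - <<'E'
from h import *
go([.449,-.005,.14],np.radians(-4))
E
```

```text
shift [-141.3 -158.     8.5] [ 0.012 -0.002 -0.023] [-3.000e-03 -1.900e-02  3.118e+00] n rows 5.087823297998383
```

Request:
step_arm:
  moves:
    - [[-141,-156,0],[0,0,-0.023],85]
    - [[-141,-156,0],[0,0,-0.023],85]
    - [[-141,-156,0],[0,0,-0.023],85]
    - [[-141,-156,0],[0,0,-0.023],85]
    - [[-141,-156,0],[0,0,-0.023],85]
    - [[-141,-156,0],[0,0,-0.023],85]
    - [[-141,-156,0],[0,0,-0.023],85]
    - [[-141,-156,0],[0,0,-0.023],85]

```text
clock: 16.85
tcp_pos: [0.4477, -0.0056, 0.1428]
orientation: [0.001, 0.732, 0.682, 0.001]
wrist_force: [0.7, 0.1, 0.1]
finger_gap: 0.0849
grip_force: 0.0
```

```bash
python3 - <<'E'
from h import *
import pickle
p=imaging.camera_params('wrist');im=imaging.read_camera('wrist');pickle.dump(p,open('p9.pkl','wb'))
cv2.imwrite('pics/w9.png',cv2.resize(im[:,:,::-1],(800,600),interpolation=cv2.INTER_CUBIC))
print(telemetry.get_state()['tcp_pos'])
E
```

```text
[ 0.44825623 -0.00528773  0.14272524]
```

View pics/w9.png

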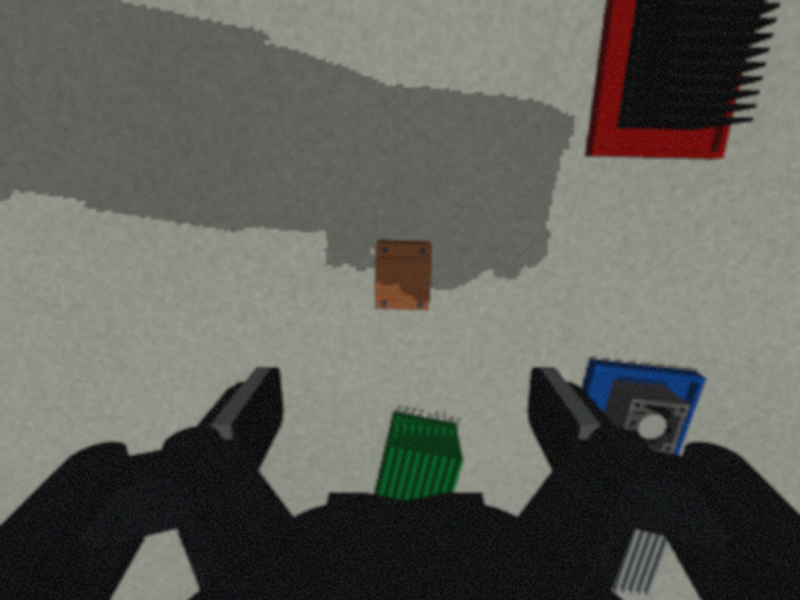

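The copper block has corners (376,240), (431,241), (429,310), (375,309), with its long side along the tool's x. The black sink sits inside the red large bay.

```bash
python3 - <<'E'
from h import *
import pickle
p=pickle.load(open('p9.pkl','rb'))
f=world(p,big([(376,240),(431,241),(429,310),(375,309)]),.02);print(f.round(4),f.mean(0))
v=f[0]+f[1]-f[3]-f[2];print(np.degrees(np.arctan2(v[1],v[0]))-90,np.linalg.norm(v)/2)
m=f.mean(0);go([m[0],m[1],.006],np.radians(-4.5))
E
```

```text
[[ 0.4327  0.0272  0.02  ]
 [ 0.4675  0.0241  0.02  ]
 [ 0.4636 -0.0218  0.02  ]
 [ 0.4279 -0.0185  0.02  ]] [0.44793451 0.00276278 0.02      ]
-5.411634508197864 0.045962778046009976
shift [  8.   -1.3 136.7] [ 0.003 -0.     0.009] [ 0.     0.004 -3.133] n rows 3.2844706291744754
```

Request:
step_arm:
  moves:
    - [[7.5,-1.3,40],[0,0,0.015],80]
    - [[7.5,-1.3,80],[0,0,0.015],70]
    - [[7.5,-1.3,110],[0,0,0.015],60]
    - [[7.5,-1.3,128],[0,0,0.015],52]
    - [[7.5,-1.3,138],[0,0,0.015],50]
    - [[7.5,-1.3,138],[0,0,0.015],26]
    - [[7.5,-1.3,138],[0,0,0.015],26]
    - [[7.5,-1.3,138],[0,0,0.015],26]
  grip_force: 50

```text
clock: 17.57
tcp_pos: [0.4471, 0.0027, 0.0042]
orientation: [0.0, 0.736, 0.677, 0.0]
wrist_force: [-0.7, 0.0, -2.1]
finger_gap: 0.0348
grip_force: 52.7
```

Request:
step_arm:
  moves:
    - [[0,0,0],[0,0,0],26]
    - [[0,0,0],[0,0,0],26]
    - [[0,0,0],[0,0,0],26]
    - [[0,0,0],[0,0,0],26]
    - [[0,0,0],[0,0,0],26]

```text
clock: 17.98
tcp_pos: [0.4462, 0.0023, 0.0042]
orientation: [0.0, 0.737, 0.676, 0.0]
wrist_force: [0.9, -0.5, -2.8]
finger_gap: 0.0352
grip_force: 52.7
```

```bash
python3 -c "
from h import *
go([.624,.208,.09],np.radians(-5.4))"
```

```text
shift [220.1 159.7 -85.7] [ 0.001 -0.     0.009] [ 0.000e+00  1.000e-03 -3.132e+00] n rows 6.837000572844444
```

Request:
step_arm:
  moves:
    - [[0,0,-35],[0,0,0],26]
    - [[0,0,-76],[0,0,0],26]
    - [[220,160,-95],[0,0,0.009],26]
    - [[220,160,-95],[0,0,0.009],26]
    - [[220,160,-95],[0,0,0.009],26]
    - [[220,160,-95],[0,0,0.009],26]
    - [[220,160,-95],[0,0,0.009],26]
    - [[220,160,-95],[0,0,0.009],26]

```text
clock: 18.65
tcp_pos: [0.6101, 0.1925, 0.0974]
orientation: [0.0, 0.74, 0.673, 0.0]
wrist_force: [0.8, -0.9, -2.9]
finger_gap: 0.0348
grip_force: 52.9
```

```bash
python3 -c "
from h import *
go([.624,.208,.018],np.radians(-5.4))"
```

```text
shift [16.8 12.3 79.4] [0. 0. 0.] [-0.     0.    -3.141] n rows 1.9683025180237834
```

Request:
step_arm:
  moves:
    - [[16.5,12,0],[0,0,0],26]
    - [[16.5,12,20],[0,0,0],26]
    - [[16.5,12,45],[0,0,0],26]
    - [[16.5,12,65],[0,0,0],26]
    - [[16.5,12,74],[0,0,0],26]
    - [[16.5,12,78],[0,0,0],26]
    - [[16.5,12,78],[0,0,0],26]
    - [[16.5,12,78],[0,0,0],26]

```text
clock: 19.32
tcp_pos: [0.6235, 0.2061, 0.0203]
orientation: [0.0, 0.74, 0.673, 0.001]
wrist_force: [0.6, -0.3, -2.3]
finger_gap: 0.0352
grip_force: 52.7
```

```bash
python3 - <<'E'
from h import *
im=imaging.read_camera('wrist')
cv2.imwrite('pics/w10.png',cv2.resize(im[:,:,::-1],(800,600),interpolation=cv2.INTER_CUBIC))
print(telemetry.get_state()['tcp_pos'])
E
```

```text
[0.62397669 0.20618005 0.02086933]
```

View pics/w10.png

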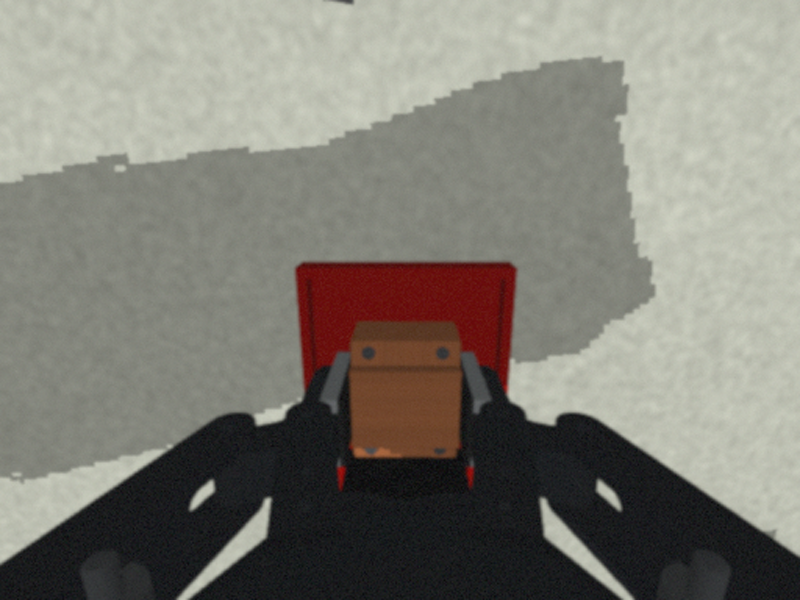

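The copper block, at (350–460), is centred over the red small bay, at (310–502). I'll lower it.

Request:
step_arm:
  moves:
    - [[0,0,5],[0,0,0],26]
    - [[0,0,9],[0,0,0],26]
    - [[0,0,11],[0,0,0],26]
    - [[0,0,12],[0,0,0],26]
    - [[0,0,12],[0,0,0],26]
    - [[0,0,12],[0,0,0],26]

```text
clock: 19.87
tcp_pos: [0.6228, 0.2062, 0.0072]
orientation: [-0.0, 0.74, 0.673, -0.0]
wrist_force: [-0.6, 0.4, -2.6]
finger_gap: 0.0352
grip_force: 52.8
```

Request:
step_arm:
  moves:
    - [[0,0,1],[0,0,0],26]
    - [[0,0,1.5],[0,0,0],26]
    - [[0,0,1.5],[0,0,0],26]
    - [[0,0,1.5],[0,0,0],26]

```text
clock: 20.2
tcp_pos: [0.6231, 0.2062, 0.0064]
orientation: [0.0, 0.74, 0.673, 0.0]
wrist_force: [-1.0, -0.3, 1.9]
finger_gap: 0.0348
grip_force: 53.2
```

Contact; release as with the fan.

Request:
step_arm:
  moves:
    - [[0,0,0],[0,0,0],40]
    - [[0,0,0],[0,0,0],40]
    - [[0,0,-2],[0,0,0],42]
    - [[0,0,-6],[0,0,0],46]
    - [[0,0,-15],[0,0,0],55]
    - [[0,0,-40],[0,0,0],70]
    - [[0,0,-80],[0,0,0],85]
    - [[0,0,-120],[0,0,0],85]

```text
clock: 20.87
tcp_pos: [0.6216, 0.2059, 0.1266]
orientation: [-0.001, 0.74, 0.673, -0.001]
wrist_force: [1.1, -0.3, 1.7]
finger_gap: 0.0849
grip_force: 0.0
```

Request:
step_arm:
  moves:
    - [[150,-60,-60],[0,0,0],85]
    - [[150,-60,-60],[0,0,0],85]
    - [[150,-60,-60],[0,0,0],85]
    - [[150,-60,-60],[0,0,0],85]
    - [[150,-60,-60],[0,0,0],85]
    - [[150,-60,-60],[0,0,0],85]

```text
clock: 21.37
tcp_pos: [0.5767, 0.3643, 0.1883]
orientation: [0.0, 0.738, 0.675, 0.002]
wrist_force: [-0.0, -0.5, -0.3]
finger_gap: 0.0849
grip_force: 0.0
```

```bash
python3 - <<'E'
from h import *
im=imaging.read_camera('wrist')[:,:,::-1];t=imaging.read_camera('top')[:,:,::-1]
cv2.imwrite('pics/w11.png',np.vstack([cv2.resize(im[60:384],(570,340)),cv2.resize(t[165:295,130:440],(570,239),interpolation=cv2.INTER_CUBIC)]))
E
```

```text
(no output)
```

View pics/w11.png

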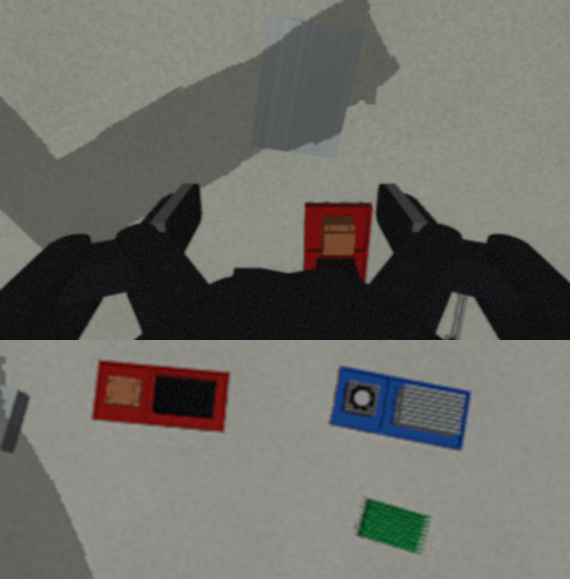

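In the top-view crop all four parts sit inside their bays: copper at (124,391), black sink at (184,396), fan at (361,399) and silver sink at (430,410). The green sink and the fin stack haven't moved.

```bash
python3 -c "
from workcell import env
print(env.hand_in())"
```

```text
the job is handed in; nothing more can be done
None
```

Both kits are made up, blue tray first and then red; the final pictures showed all four parts upright in their bays, and I handed the job in at about 21 s.

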